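Present the tasting dish

ROBOT

A 6-joint arm with a two-finger parallel gripper is mounted at the origin on a cart in front of the work surface, level with it; the furniture and walls round the work are solid. World frame = base frame: x ahead of the robot, y to its left, z up, the work surface at z = 0. Lengths are in m, angles in degrees, forces in N, time in s.
With the tool pointing down it reaches from about 0.4 to 0.825 m from the base axis. Payload 7 kg.
Tool frame: the origin (TCP) lies midway between the tips of the shut fingers; the grasp point (between the pads) lies r.grip_depth behind it (r.grip_depth is the distance from the TCP to the grasp point, in m); z points along the fingers, y is the line along which they close (so a half turn about z gives the same grasp; the last joint's range is limited). The gripper opens to 88 mm and grips with 3 to 60 N. Pads are 19 mm wide; open, the fingers measure 130 mm over their backs; the gripper's body (78 mm by 193 mm) begins 47 mm behind the grasp point.
Start: joints at [80.506, 20.546, 0.682, 0, -70.136, -16.507], TCP at [0.296, 0.607, 0.227] pointing down, gripper open.
Joint ranges: [-176.03, 176.03], [-82.01, 121.73], [-58.28, 71.71], [-173.87, 95.51], [-174.79, -0.11], [-173.66, 173.66]. Speed limits (degrees/s): [136.94, 136.94, 172.46, 180, 180, 180].

INTERFACE

Orientations are given as [roll, pitch, yaw] about the fixed x, y, z axes, in that order (R = Rz(yaw) Ry(pitch) Rx(roll)).
In Python, from plant import r, cam, close_job gives the robot as it stands (r), with the cameras (cam) and the job as plain functions.
- The arm moves only by the shell command python3 drive.py 'ROWS' [OPENING] [FORCE]. ROWS is a JSON list of rows, 1 to 12 of them, each of 6 numbers: dx, dy, dz in m, then a rotation vector rx, ry, rz in degrees; each row is the pose to reach, as a shift and turn from the pose commanded when the command began, along the tool's axes at that moment; what a row does not reach only later rows make up. A row lasts 1/12 s, in which the tool goes at most 0.0417 m and 7.16 degrees, less where a joint would pass 70% of its speed; a pose out of reach is approached as far as the arm can. OPENING is the finger opening in m, set as the command begins (- or left out keeps the last). The fingers move at their own pace and stop on an object; FORCE is the grip in N (left out, the last holds). Time passes only in rows, so rows that do not move let the fingers close. It prints the time, the measured TCP pose, the force, the opening and the grip force at its end.
- r.get_state(): the state, without advancing time (a new reading comes with each control period).
- cam.capture(name): name is "scene" or "top"; returns a dict with "frame" (480x640x3 uint8, red, green, blue), "z_map" (480x640 float32, m along the optical axis (not along the pixel's ray), 0 where there is no reading), "fx", "fy", "cx", "cy" (pixels), "cam_to_world" (4x4, takes a point from camera to world coordinates). Camera axes: x right, y down, z forward; pixel columns grow to the right and rows downward; lengths in m; the calibration is good to about 2 mm. A picture is of the moment at which its call begins.
- close_job(): hands the job in; it is judged then, once.
The state is a dict: "time_s": time; "joints": joint angles; "qd": joint speeds; "joint_torque": joint torques, N m; "tcp_pos": TCP position; "eef_rot": TCP orientation; "contact_force": force on the tool from outside, world axes, zero at the start; "moment": the same for the moment, N m; "gripper_width": finger opening in m; "gripper_force": force on a finger pad.
Only numpy, scipy, OpenCV 4.12 (cv2) and the standard library are available. Lean on these libraries where they do the work, as an engineer would, in place of code of your own. Each camera call takes 0.05 s, during which the arm holds its last target. There are 200 camera calls.

TASK

The blank orange tag is straddling the handle of the wooden tasting dish: move it to the steel rail and leave it hanging astride the bar. Then take the dish by its handle, lift it level well clear of the counter and, once it is up, turn it in the air through a quarter turn (either way), so that its long side is parallel to the rail and the brown ball stays in the middle of its hollow. Finish while holding the dish there, level and still, and leave the other things alone.

Things in the scene. Friction and masses are not known exactly. Their poses are not given: they have to be found in the camera images.
- dish: Tasting dish, about 0.36 kg: oblong wooden board 220 (x) x 110 (y) mm, white saucer 100 mm across in its middle, arched handle over it: steel uprights at x = +-98 mm carry a wooden bar along x, 186 mm long, 12 mm thick (y), 18 mm tall, top at z = 130 mm. Origin: centre of underside, z up. Both ends alike. Starts with its long axis within about 26 degrees of square to the rail.
- dish_hollow (a point): Lowest point of the dish's hollow, on the dish's axis, 14 mm above its underside. The hollow is a shallow cone, sides rising at 10 degrees, to a radius of 47 mm.
- dish_grip (a point): Centre of the handle bar, on the dish's axis, 121 mm above its underside; axes as the dish. Grip it here across the bar's 12 mm (fingers closing along the dish's y) once the tag is off.
- ball_center (a point): Centre of the brown ball, 28 mm diameter, 20 g, lying loose in the hollow.
- tag: Orange saddle tag, about 40 g, an upside-down U, 46 mm long along its x (along the bar it straddles). Origin: middle of the underside of its roof, where it sits on a bar; z up. Legs hang to z = -47 mm, 24 mm gap between them in y. Roof 6 mm thick, 34 mm wide (y); on it a grip tab 10 mm thick (y), 32 mm wide (x), top at z = 45 mm. Starts on the middle of the dish handle.
- rail: Fixed steel rail: a horizontal round bar along its y, 220 mm long, 12 mm diameter, on a post at each end. Origin on the counter under the middle of the bar, z up. Stands to one side of the dish, left or right.
- rail_mid (a point): Middle of the rail's bar, on its axis, 150 mm above the counter; axes as the rail.
- tub: Bystander: lidded tub, 72 mm wide, 71 mm high; origin centre of underside.
- cup: Bystander: clear tea glass, 63 mm wide, 88 mm high; origin centre of underside.
- jar: Bystander: jar with red cap, 61 mm wide, 86 mm high; origin centre of underside.

How it is judged:
By the outcome, as a careful person would: the job done as asked, in the order asked, and still so for the second after the job is handed in, while the arm keeps its last pose, push and grip.
It also fails if it takes over 59 s, if anything falls off the work surface, if the arm or the gripper's body presses on something with over 40 N, if the wrist force passes 120 N, or if a joint passes its speed limit or range.

## Working session

There is one attempt and no reset: what is moved stays moved. The work goes in short steps, Python scripts to look and compute and a shell command to move; the robot and the scene stay as the last step left them, time stands still between calls to the robot, and variables do not carry over. Pictures are saved under pics/ and viewed, at most 10 in all, crops included, and the job is handed in when it is done.

```bash
ls; mkdir -p pics
python3 - <<'E'
from plant import r, cam, close_job
import cv2,numpy as np
for n in("scene","top"):
    c=cam.capture(n); cv2.imwrite(f"pics/{n}0.png",c["frame"][:,:,::-1]); np.savez(f"{n}0.npz",**c)
    print(n,c["fx"],c["fy"],c["cx"],c["cy"],np.round(c["cam_to_world"],3).tolist())
s=r.get_state();print(s,r.grip_depth)
E
```

```text
drive.py
pics
plant.py
scene 526.676627041698 526.676627041698 316.9239682892338 244.37981477261766 [[0.416, -0.538, 0.733, -0.43], [-0.909, -0.237, 0.342, -0.485], [-0.01, -0.809, -0.588, 0.92], [0.0, 0.0, 0.0, 1.0]]
top 521.4060285320137 521.4060285320137 317.98603651667065 241.30879224055465 [[-0.028, -0.994, 0.104, 0.44], [-0.999, 0.03, 0.024, -0.017], [-0.027, -0.103, -0.994, 1.434], [0.0, 0.0, 0.0, 1.0]]
{'time_s': 0.1, 'joints': array([ 8.05073305e+01,  2.05874228e+01,  6.39464858e-01, -1.80924312e-02,
       -7.01366518e+01, -1.65070963e+01]), 'qd': array([-0.00120291, -0.09477597,  0.12669677,  0.01464322, -0.10135961,
        0.00867961]), 'joint_torque': array([-1.90926177e-03, -5.84163237e+01,  2.93749845e+01,  7.01553315e+00,
        1.01293274e-02, -4.93207472e-05]), 'tcp_pos': array([0.29572593, 0.60628118, 0.22571759]), 'eef_rot': array([ 1.79914044e+02, -7.73477827e-03, -2.60059200e+01]), 'contact_force': array([0.53548664, 0.55261562, 0.63158282]), 'moment': array([-0.03763713, -0.01854669, -0.01164355]), 'gripper_force': 0.0, 'gripper_width': 0.08792746817028425} 0.0188
```

View pics/scene0.png

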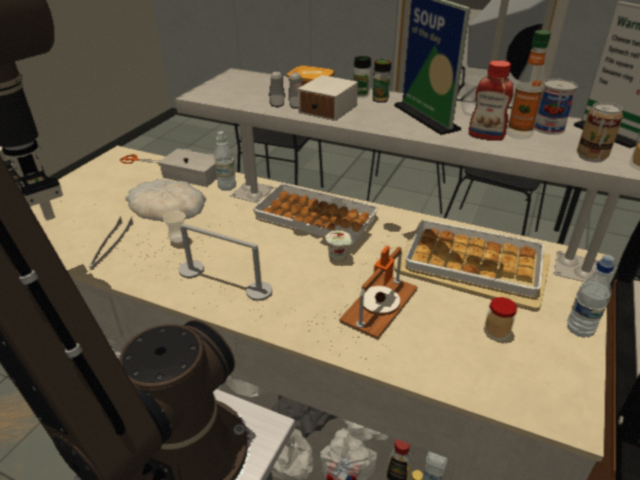

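View pics/top0.png

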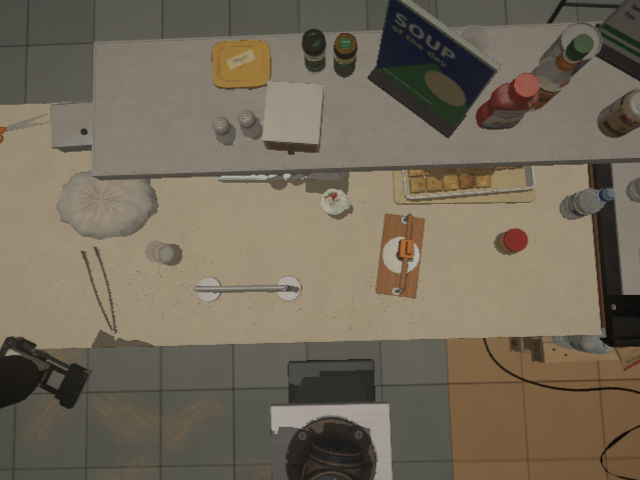

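The top view shows the dish at about (401,255) with its long axis near vertical (world x). The orange tag is at (406,250), the rail bar runs from (200,288) to (298,289), and the shelf edge is at row ~175. The cup is at (163,252), the tub at (335,202) and the jar at (515,240).

```bash
cat > h.py <<'E'
import numpy as np,cv2
def load(n):
    c=dict(np.load(n)); return c
def ray(c,uv,z):
    uv=np.atleast_2d(np.array(uv,float)); d=np.c_[(uv[:,0]-c["cx"])/c["fx"],(uv[:,1]-c["cy"])/c["fy"],np.ones(len(uv))]
    M=c["cam_to_world"]; d=d@M[:3,:3].T; o=M[:3,3]; return o+d*((z-o[2])/d[:,2])[:,None]
def cloud(c):
    v,u=np.mgrid[:480,:640]; Z=c["z_map"]; p=np.stack([(u-c["cx"])/c["fx"]*Z,(v-c["cy"])/c["fy"]*Z,Z],-1)
    M=c["cam_to_world"]; return p@M[:3,:3].T+M[:3,3]
def rect(p):
    (cx,cy),(w,h),a=cv2.minAreaRect((p[:,:2]*1000).astype(np.float32))
    b=cv2.boxPoints(((cx,cy),(w,h),a)); e=b[1]-b[0]; f=b[2]-b[1]; L=e if np.hypot(*e)>np.hypot(*f) else f
    return [round(x,1) for x in (cx,cy,w,h,np.degrees(np.arctan2(L[1],L[0]))%180)]
E
python3 - <<'E'
from h import *
for n in("top0","scene0"):
    c=load(n+".npz");P=cloud(c);hsv=cv2.cvtColor(c["frame"],cv2.COLOR_RGB2HSV);ok=c["z_map"]>0
    H,S,V=[hsv[...,i].astype(int) for i in range(3)]
    roi=np.zeros((480,640),bool)
    if n=="top0": roi[190:310,360:440]=1
    else: roi[235:340,335:425]=1
    zz=P[...,2]
    tag=roi&(S>190)&(H<12)&(V>140)&(zz>.08)
    print(n,"tag",tag.sum(),rect(P[tag]),P[tag].min(0).round(4),P[tag].max(0).round(4))
    if n=="top0":
        t=tag&(zz>.16);print(" tab",t.sum(),rect(P[t]),np.median(P[t],0))
    brd=roi&(H>4)&(H<20)&(S>100)&(abs(zz-.012)<.012)
    v,u=np.nonzero(brd); print(" board",brd.sum(),rect(ray(c,np.c_[u,v],.01)),np.median(zz[brd]))
    bar=roi&ok&(zz>.105)&(zz<.14)&~tag; v,u=np.nonzero(bar);print(" bar",bar.sum(),rect(P[bar]))
    roi2=np.zeros((480,640),bool)
    if n=="top0": roi2[270:310,185:310]=1
    else: roi2[215:300,170:280]=1
    rl=roi2&(zz>.125)&(zz<.17); v,u=np.nonzero(rl); print(" rail",rl.sum(),rect(P[rl]),np.median(zz[rl]),"ray",rect(ray(c,np.c_[u,v],.152)))
    # saucer
    w=roi&(S<60)&(V>130)&(zz<.04)&(zz>.003); v,u=np.nonzero(w); print(" saucer",rect(ray(c,np.c_[u,v],.02)))
c=load("top0.npz");P=cloud(c)
print("shelf z",np.median(P[155:168,150:260,2]),P[165,100:600:60].round(3).tolist())
E
```

```text
Traceback (most recent call last):
ValueError: zero-size array to reduction operation minimum which has no identity
```

Run:
```python
from h import *
a=load("top0.npz")["frame"][190:310,360:440];b=load("scene0.npz")["frame"][230:345,330:430]
f=lambda x:cv2.resize(x[:,:,::-1],(400,580),interpolation=cv2.INTER_CUBIC)
cv2.imwrite("pics/c1.png",np.hstack([f(a),f(b)]))
```

```text
(no output)
```

View pics/c1.png

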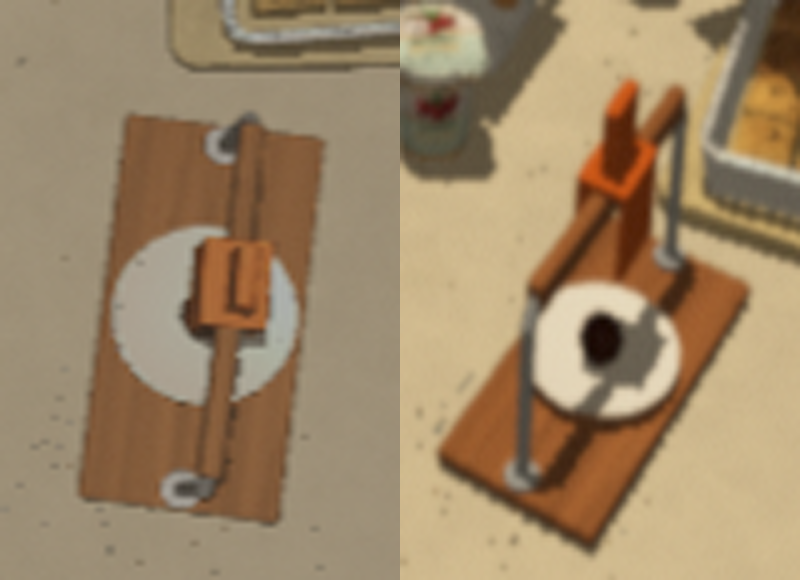

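The crop shows the tag astride the middle of the bar with its tab on top, roughly aligned with the bar, and the ball in the saucer. The colour thresholds need loosening.

```bash
cat > m.py <<'E'
from h import *
for n in("top0","scene0"):
    c=load(n+".npz");P=cloud(c);hsv=cv2.cvtColor(c["frame"],cv2.COLOR_RGB2HSV);ok=c["z_map"]>0
    H,S,V=[hsv[...,i].astype(int) for i in range(3)]
    roi=np.zeros((480,640),bool)
    if n=="top0": roi[190:310,360:440]=1
    else: roi[235:340,335:425]=1
    zz=P[...,2]
    pt=(250,406) if n=="top0" else (262,386)
    print(n,hsv[pt],P[pt].round(3))
    tag=roi&(S>185)&(H<13)&(V>80)&(zz>.08)
    for lo,hi in((.08,.128),(.128,.15),(.16,.2)):
        t=tag&(zz>lo)&(zz<hi)
        if t.sum()>5: print(" tag",lo,t.sum(),rect(P[t]),np.median(P[t],0).round(4))
    brd=roi&(H>4)&(H<20)&(S>100)&(abs(zz-.012)<.012)
    v,u=np.nonzero(brd); print(" board",brd.sum(),rect(ray(c,np.c_[u,v],.01)),np.median(zz[brd]))
    bar=roi&ok&(zz>.105)&(zz<.14)&~tag; v,u=np.nonzero(bar);print(" bar",bar.sum(),rect(P[bar]))
    roi2=np.zeros((480,640),bool)
    if n=="top0": roi2[270:310,185:310]=1
    else: roi2[215:300,170:280]=1
    rl=roi2&(zz>.125)&(zz<.17); v,u=np.nonzero(rl); print(" rail",rl.sum(),rect(P[rl]),np.median(zz[rl]),"ray",rect(ray(c,np.c_[u,v],.153)))
    w=roi&(S<75)&(V>120)&(zz<.04)&(zz>.008); v,u=np.nonzero(w); print(" saucer",rect(ray(c,np.c_[u,v],.02)))
c=load("top0.npz");P=cloud(c)
print("shelf",P[155:174:6,180].round(3).tolist(),P[165,100:600:80].round(3).tolist())
for nm,(v,u) in dict(cup=(252,160),tub=(202,335),jar=(240,515)).items(): print(nm,P[v,u].round(3))
E
python3 m.py
```

```text
top0 [ 11 154  83] [ 0.545 -0.199  0.164]
 board 1758 [585.1, -215.6, 128.9, 311.3, np.float32(164.5)] 0.011579805054707792
 bar 510 [543.5, -203.2, 34.8, 202.2, np.float32(173.4)]
 rail 481 [465.6, 214.1, 235.5, 14.6, np.float32(89.1)] 0.15405314150216265 ray [465.6, 213.3, 234.6, 14.7, np.float32(89.1)]
 saucer [564.6, -183.6, 184.7, 344.5, np.float32(165.3)]
scene0 [ 10 226  89] [ 0.552 -0.211  0.135]
 tag 0.08 113 [544.2, -211.2, 32.6, 87.4, np.float32(152.7)] [ 0.5384 -0.2203  0.1065]
 tag 0.128 166 [554.3, -206.8, 33.3, 65.0, np.float32(175.6)] [ 0.5405 -0.2106  0.1349]
 tag 0.16 48 [548.5, -207.1, 7.3, 31.2, np.float32(173.9)] [ 0.5429 -0.2076  0.1705]
 board 1649 [630.4, -168.5, 442.4, 244.2, np.float32(16.3)] 0.010714082369499334
 bar 330 [542.0, -203.1, 32.7, 203.3, np.float32(169.0)]
 rail 457 [460.5, 211.1, 233.9, 18.4, np.float32(88.4)] 0.15185205015341086 ray [447.3, 202.9, 249.4, 42.3, np.float32(89.1)]
 saucer [634.7, -188.0, 379.7, 187.4, np.float32(21.7)]
shelf [[0.736, 0.288, 0.391], [0.723, 0.287, 0.395], [0.712, 0.289, 0.388], [0.699, 0.289, 0.389]] [[0.721, 0.455, 0.391], [0.716, 0.289, 0.387], [0.71, 0.123, 0.391], [0.704, -0.04, 0.39], [0.698, -0.202, 0.393], [0.698, -0.371, 0.368], [0.782, -0.716, -0.007]]
cup [0.573 0.457 0.005]
tub [ 0.686 -0.031  0.071]
jar [ 0.569 -0.492  0.083]
```

Run:
```python
from h import *
c=load("top0.npz");P=cloud(c);zz=P[...,2]
roi=np.zeros((480,640),bool);roi[190:310,375:430]=1
for lo,hi in((.115,.131),(.131,.145),(.15,.2),(.17,.2)):
    t=roi&(zz>lo)&(zz<hi)&(P[...,0]<.66); print(lo,t.sum(),rect(P[t]),np.median(P[t],0).round(4),P[t].mean(0).round(4))
t=roi&(zz>.115)&(zz<.131);p=P[t][:,:2]
print("line",cv2.fitLine((p*1000).astype(np.float32),cv2.DIST_HUBER,0,.01,.01).ravel())
t=roi&(zz>.004)&(zz<.02)&(P[...,0]<.66);H=cv2.cvtColor(c["frame"],cv2.COLOR_RGB2HSV)
t=t&(H[...,1]>110); n,l,s,_=cv2.connectedComponentsWithStats(t.astype(np.uint8));print(s[:,4])
v,u=np.nonzero(np.isin(l,[i for i in range(1,n) if s[i,4]>150]));print("board",rect(ray(c,np.c_[u,v],.011)))
c2=load("scene0.npz");P2=cloud(c2);roi=np.zeros((480,640),bool);roi[235:340,335:425]=1;z2=P2[...,2]
t=roi&(z2>.15)&(z2<.2)&(P2[...,0]<.62);print("scene tab",t.sum(),P2[t].min(0).round(4),P2[t].max(0).round(4))
t=roi&(z2>.173)&(z2<.2)&(P2[...,0]<.62);print("scene tabtop",t.sum(),P2[t].mean(0).round(4),rect(P2[t]))
for n,C,r0 in(("top",c,(270,310,185,310)),):
    Q=cloud(C);m=np.zeros((480,640),bool);m[r0[0]:r0[1],r0[2]:r0[3]]=1;m&=(Q[...,2]>.145)&(Q[...,2]<.17)
    p=Q[m];print("rail",cv2.fitLine((p[:,:2]*1000).astype(np.float32),cv2.DIST_HUBER,0,.01,.01).ravel(),p.min(0),p.max(0))
```

```text
0.115 264 [543.2, -203.0, 34.5, 196.3, np.float32(174.9)] [ 0.528  -0.1995  0.1278] [ 0.5415 -0.2012  0.1267]
0.131 235 [543.6, -203.4, 34.3, 179.0, np.float32(172.4)] [ 0.5474 -0.1987  0.1339] [ 0.5452 -0.2017  0.1346]
0.15 72 [550.6, -203.8, 10.2, 30.4, np.float32(173.0)] [ 0.5497 -0.2029  0.1732] [ 0.5501 -0.2031  0.1706]
0.17 48 [550.8, -204.2, 9.5, 30.0, np.float32(173.1)] [ 0.5511 -0.2047  0.1745] [ 0.5511 -0.2043  0.1748]
line [ 9.8654717e-01 -1.6347671e-01  5.4035449e+02 -2.0124008e+02]
[305498   1022    318      1      1    360]
board [544.4, -204.2, 107.3, 218.0, np.float32(170.6)]
scene tab 96 [ 0.531  -0.2116  0.1503] [ 0.5643 -0.1984  0.1764]
scene tabtop 21 [ 0.5485 -0.2057  0.1746] [548.1, -205.9, 9.2, 32.4, np.float32(175.1)]
rail [1.2749998e-02 9.9991870e-01 4.6519894e+02 2.1389079e+02] [0.45644466 0.09641819 0.14520419] [0.47265677 0.33179789 0.16223896]
```

```bash
cat > go.py <<'E'
import sys,numpy as np
from plant import r, cam, close_job
from scipy.spatial.transform import Rotation as R
x,y,z,yaw=map(float,sys.argv[1:5]); s=r.get_state()
A=R.from_euler("xyz",s["eef_rot"],degrees=True);B=R.from_euler("xyz",[180,0,yaw],degrees=True)
print("d",(A.inv().apply(np.array([x,y,z])-s["tcp_pos"])).round(4),"rv",(A.inv()*B).as_rotvec(degrees=True).round(2),"rows>=",round(np.linalg.norm(np.array([x,y,z])-s["tcp_pos"])/.0417,1),"J",s["joints"].round(1))
E
python3 go.py .549 -.2045 .235 -7.5
python3 drive.py '[[0.008,0.008,-0.003,0,0,0],[0.026,0.028,-0.006,0,0,0],[0.05,0.053,-0.008,0,0,0],[0.075,0.079,-0.008,0,0,-2],[0.1,0.106,-0.008,0,0,-4],[0.126,0.133,-0.008,0,0,-6],[0.152,0.161,-0.008,0,0,-8],[0.178,0.189,-0.008,0,0,-10],[0.204,0.216,-0.008,0,0,-12],[0.23,0.244,-0.008,0,0,-14],[0.256,0.271,-0.008,0,0,-16],[0.28,0.297,-0.008,0,0,-18.5]]' 0.06 && python3 go.py .549 -.2045 .235 -7.5
```

```text
time_s: 1.1
tcp_pos: [0.4172, 0.2144, 0.2348]
eef_rot: [-180.0, -0.0, -7.4]
contact_force: [0.8, 0.1, 0.9]
gripper_width: 0.0603
gripper_force: 0.0
d [ 1.847e-01  3.984e-01 -3.000e-04] rv [-0.02 -0.01  0.09] rows>= 10.5 J [ 51.3   0.4 -23.5  -0.  -66.1  31.3]
```

```bash
python3 drive.py '[[0.015,0.033,0,0,0,0],[0.031,0.067,0,0,0,0],[0.047,0.102,0,0,0,0],[0.063,0.137,0,0,0,0],[0.08,0.172,0,0,0,0],[0.096,0.207,0,0,0,0],[0.112,0.242,0,0,0,0],[0.128,0.277,0,0,0,0],[0.145,0.312,0,0,0,0],[0.161,0.347,0,0,0,0],[0.175,0.378,0,0,0,0],[0.183,0.394,0,0,0,0]]' 0.05 && python3 drive.py '[[0.001,0.002,0.005,0,0,0],[0.002,0.004,0.02,0,0,0],[0.002,0.004,0.04,0,0,0],[0.002,0.004,0.055,0,0,0],[0.002,0.004,0.06,0,0,0],[0.002,0.004,0.06,0,0,0]]'; python3 go.py .549 -.2045 .14 -7.5
python3 - <<'E'
from plant import r, cam, close_job
from h import *
c=cam.capture("scene");b=cam.capture("top");f=lambda x:cv2.resize(x[:,:,::-1],(400,400),interpolation=cv2.INTER_CUBIC)
cv2.imwrite("pics/c2.png",np.hstack([f(c["frame"][205:325,325:445]),f(b["frame"][190:310,345:465])]))
E
```

```text
time_s: 2.1
tcp_pos: [0.5471, -0.2011, 0.2342]
eef_rot: [180.0, 0.0, -7.6]
contact_force: [0.3, 0.3, -0.4]
gripper_width: 0.0501
gripper_force: 0.0
time_s: 2.6
tcp_pos: [0.5475, -0.2014, 0.1732]
eef_rot: [180.0, 0.2, -7.5]
contact_force: [0.1, -0.2, 0.4]
gripper_width: 0.0497
gripper_force: 0.0
d [0.002  0.0028 0.0332] rv [0.   0.16 0.  ] rows>= 0.8 J [ -1.   14.4 -15.4  -0.  -60.4  83.5]
```

View pics/c2.png

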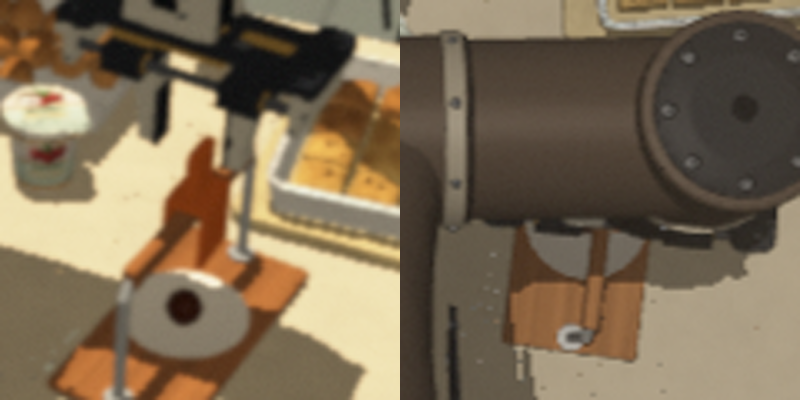

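The fingertips, at about (155,140) and (235,170) in the left crop, straddle the orange tab at about (200,150). Next I descend and grip.

```bash
python3 drive.py '[[0.001,0.002,0.005,0,0,0],[0.002,0.003,0.015,0,0,0],[0.002,0.003,0.025,0,0,0],[0.002,0.003,0.032,0,0,0],[0.002,0.003,0.032,0,0,0]]' && python3 drive.py '[[0,0,0,0,0,0],[0,0,0,0,0,0],[0,0,0,0,0,0],[0,0,0,0,0,0],[0,0,0,0,0,0],[0,0,0,0,0,0],[0,0,0,0,0,0],[0,0,0,0,0,0],[0,0,0,0,0,0]]' 0.0 20
```

```text
time_s: 3.12
tcp_pos: [0.5491, -0.2048, 0.1402]
eef_rot: [-180.0, 0.2, -7.5]
contact_force: [-0.5, 0.3, -0.0]
gripper_width: 0.0501
gripper_force: 0.0
time_s: 3.87
tcp_pos: [0.5505, -0.205, 0.1427]
eef_rot: [180.0, -0.0, -7.5]
contact_force: [0.0, 0.2, 1.5]
gripper_width: 0.01
gripper_force: 20.0
```

```bash
python3 drive.py '[[0,0,-0.004,0,0,0],[0,0,-0.012,0,0,0],[0,0,-0.022,0,0,0],[0,0,-0.034,0,0,0],[0,0,-0.046,0,0,0],[0,0,-0.06,0,0,0],[0,0,-0.075,0,0,0],[0,0,-0.09,0,0,0],[0,0,-0.104,0,0,0],[0,0,-0.114,0,0,0],[0,0,-0.12,0,0,0],[0,0,-0.12,0,0,0]]' && python3 go.py .465 .2145 .26 -90.8
python3 - <<'E'
from plant import r, cam, close_job
from h import *
c=cam.capture("scene");b=cam.capture("top");f=lambda x:cv2.resize(x[:,:,::-1],(400,400),interpolation=cv2.INTER_CUBIC)
cv2.imwrite("pics/c3.png",np.hstack([f(c["frame"][185:325,305:445]),f(b["frame"][190:330,345:485])]))
E
```

```text
time_s: 4.87
tcp_pos: [0.551, -0.2051, 0.2644]
eef_rot: [-180.0, -0.2, -7.5]
contact_force: [-0.0, 0.3, -0.8]
gripper_width: 0.0102
gripper_force: 20.0
d [-0.1401 -0.4048  0.004 ] rv [-0.12 -0.13 83.3 ] rows>= 10.3 J [ -1.4  11.   -7.5   0.  -71.4  83.9]
```

View pics/c3.png

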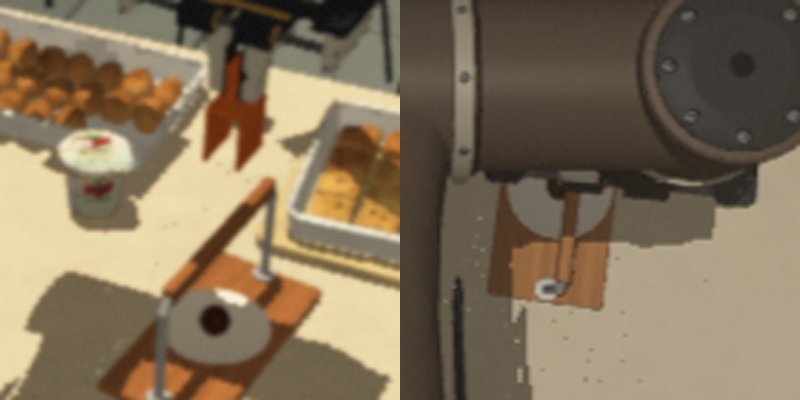

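The tag is held clear of the handle, with its legs ending at about (240,165) in the left crop and the ball still in the hollow at (213,320). Next I swing it over to the rail.

```bash
python3 drive.py '[[-0.005,-0.01,0,0,0,2],[-0.014,-0.04,0,0,0,6],[-0.026,-0.075,0,0,0,12],[-0.038,-0.11,0,0,0,18],[-0.05,-0.145,0,0,0,24],[-0.062,-0.18,0,0,0,30],[-0.075,-0.217,0,0,0,36],[-0.088,-0.254,0,0,0,42],[-0.1,-0.29,0,0,0,48],[-0.112,-0.324,0,0,0,54],[-0.122,-0.352,0,0,0,60],[-0.13,-0.376,0,0,0,66]]' && python3 drive.py '[[0,0,0,0,0,6],[0,0,0,0,0,11],[0,0,0,0,0,15],[0,0,0,0,0,17],[0,0,0,0,0,17.3]]'; python3 go.py .465 .2145 .24 -90.8
```

```text
time_s: 5.97
tcp_pos: [0.4694, 0.1866, 0.2617]
eef_rot: [179.9, -0.0, -73.7]
contact_force: [0.2, -0.3, -0.6]
gripper_width: 0.0096
gripper_force: 20.0
time_s: 6.38
tcp_pos: [0.4701, 0.1846, 0.2615]
eef_rot: [179.9, -0.1, -90.9]
contact_force: [0.2, -0.8, -0.5]
gripper_width: 0.01
gripper_force: 20.0
d [-0.0298  0.0055  0.0215] rv [ 0.09 -0.06 -0.08] rows>= 0.9 J [ 43.7   3.1 -17.   -0.  -69.9 -44.6]
```

```bash
python3 drive.py '[[-0.005,0.001,0.003,0,0,0],[-0.015,0.003,0.01,0,0,0],[-0.024,0.005,0.02,0,0,0],[-0.029,0.0055,0.028,0,0,0],[-0.03,0.0055,0.032,0,0,0],[-0.03,0.0055,0.032,0,0,0],[-0.03,0.0055,0.032,0,0,0]]'; python3 go.py .465 .2145 .17 -90.8
python3 - <<'E'
from plant import r, cam, close_job
from h import *
c=cam.capture("scene");b=cam.capture("top");np.savez("s1.npz",**c);np.savez("t1.npz",**b);f=lambda x:cv2.resize(x[:,:,::-1],(400,400),interpolation=cv2.INTER_CUBIC)
cv2.imwrite("pics/c4.png",np.hstack([f(c["frame"][180:310,160:290]),f(b["frame"][210:340,185:315])]))
E
```

```text
time_s: 6.97
tcp_pos: [0.4654, 0.2148, 0.2301]
eef_rot: [180.0, -0.1, -90.8]
contact_force: [0.4, 0.7, -0.7]
gripper_width: 0.0098
gripper_force: 20.0
d [0.0003 0.0004 0.0601] rv [ 0.04 -0.05  0.04] rows>= 1.4 J [ 46.8   5.  -19.2   0.  -65.9 -47.5]
```

View pics/c4.png

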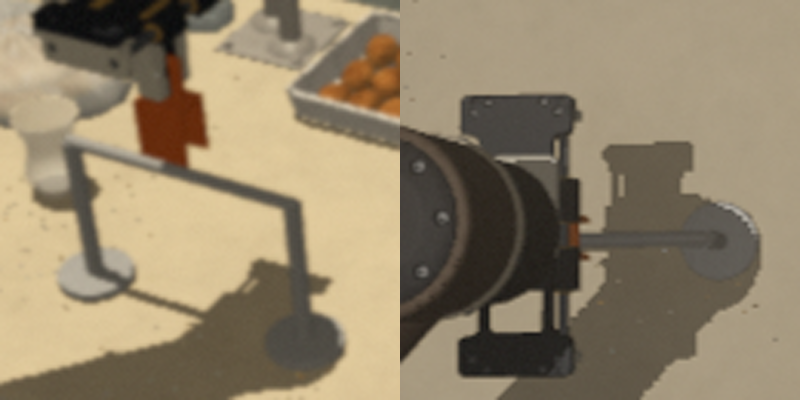

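In the top crop, the leg tips at rows ~218 and ~256 are centred on the rail at row ~239, so the tag is aligned; lowering it.

```bash
python3 drive.py '[[0,0,0.003,0,0,0],[0,0,0.009,0,0,0],[0,0,0.016,0,0,0],[0,0,0.023,0,0,0],[0,0,0.03,0,0,0],[0,0,0.037,0,0,0],[0,0,0.043,0,0,0],[0,0,0.049,0,0,0],[0,0,0.053,0,0,0],[0,0,0.055,0,0,0],[0,0,0.055,0,0,0]]' && python3 drive.py '[[0,0,0.001,0,0,0],[0,0,0.002,0,0,0],[0,0,0.003,0,0,0],[0,0,0.004,0,0,0],[0,0,0.005,0,0,0],[0,0,0.005,0,0,0]]'
```

```text
time_s: 7.98
tcp_pos: [0.4654, 0.2147, 0.1751]
eef_rot: [180.0, -0.0, -90.8]
contact_force: [-1.1, 0.5, -0.5]
gripper_width: 0.0098
gripper_force: 20.0
time_s: 8.48
tcp_pos: [0.4655, 0.2148, 0.1704]
eef_rot: [180.0, -0.0, -90.8]
contact_force: [0.6, -0.4, -0.0]
gripper_width: 0.0102
gripper_force: 20.0
```

```bash
python3 drive.py '[[0,0,0.0005,0,0,0],[0,0,0.001,0,0,0],[0,0,0.0015,0,0,0],[0,0,0.002,0,0,0],[0,0,0.002,0,0,0]]'; python3 drive.py '[[0,0,0.0005,0,0,0],[0,0,0.001,0,0,0],[0,0,0.001,0,0,0]]';  python3 drive.py '[[0,0,0.0005,0,0,0],[0,0,0.001,0,0,0],[0,0,0.001,0,0,0]]'
```

```text
time_s: 8.9
tcp_pos: [0.4656, 0.2148, 0.1687]
eef_rot: [-180.0, -0.0, -90.8]
contact_force: [-0.2, -0.3, 0.5]
gripper_width: 0.0099
gripper_force: 20.0
time_s: 9.15
tcp_pos: [0.4656, 0.2148, 0.1686]
eef_rot: [-180.0, 0.0, -90.8]
contact_force: [-4.9, -1.2, 9.4]
gripper_width: 0.0098
gripper_force: 20.0
time_s: 9.4
tcp_pos: [0.4657, 0.2149, 0.1685]
eef_rot: [-179.9, 0.0, -90.8]
contact_force: [-7.6, -1.7, 17.8]
gripper_width: 0.0096
gripper_force: 20.0
```

```bash
python3 drive.py '[[0,0,-0.001,0,0,0],[0,0,-0.0018,0,0,0],[0,0,-0.0018,0,0,0]]'; python3 drive.py '[[0,0,0,0,0,0],[0,0,0,0,0,0],[0,0,0,0,0,0],[0,0,0,0,0,0],[0,0,0,0,0,0],[0,0,0,0,0,0]]' 0.016; python3 drive.py '[[0,0,0,0,0,0],[0,0,0,0,0,0],[0,0,0,0,0,0],[0,0,0,0,0,0],[0,0,0,0,0,0],[0,0,0,0,0,0]]' 0.05; python3 drive.py '[[0,0,-0.003,0,0,0],[0,0,-0.01,0,0,0],[0,0,-0.02,0,0,0],[0,0,-0.035,0,0,0],[0,0,-0.055,0,0,0],[0,0,-0.075,0,0,0],[0,0,-0.095,0,0,0],[0,0,-0.105,0,0,0],[0,0,-0.11,0,0,0]]'; python3 go.py .5435 -.2035 .26 -9.4
```

```text
time_s: 9.65
tcp_pos: [0.4657, 0.215, 0.1686]
eef_rot: [-180.0, 0.0, -90.8]
contact_force: [-1.3, 0.7, 5.1]
gripper_width: 0.0099
gripper_force: 20.0
time_s: 10.15
tcp_pos: [0.4655, 0.2148, 0.1682]
eef_rot: [180.0, -0.0, -90.8]
contact_force: [-0.3, -0.0, -0.2]
gripper_width: 0.0158
gripper_force: 0.0
time_s: 10.65
tcp_pos: [0.4656, 0.2148, 0.1684]
eef_rot: [-180.0, 0.0, -90.8]
contact_force: [-0.0, -1.0, -0.8]
gripper_width: 0.0477
gripper_force: 0.0
time_s: 11.4
tcp_pos: [0.4662, 0.2153, 0.2808]
eef_rot: [-179.8, 0.1, -90.8]
contact_force: [-1.4, -0.2, 0.1]
gripper_width: 0.0497
gripper_force: 0.0
d [ 0.4177 -0.0831  0.02  ] rv [ -0.23   0.   -81.39] rows>= 10.2 J [ 46.7   3.2 -14.5   0.  -72.1 -47.5]
```

```bash
python3 drive.py '[[0.008,-0.002,0,0,0,-3],[0.025,-0.005,0,0,0,-9],[0.045,-0.01,0,0,0,-15],[0.065,-0.014,0,0,0,-21],[0.085,-0.018,0,0,0,-27],[0.105,-0.022,0,0,0,-33],[0.12,-0.025,0,0,0,-39],[0.132,-0.027,0,0,0,-45],[0.142,-0.028,0,0,0,-51],[0.148,-0.029,0,0,0,-56],[0.15,-0.03,0,0,0,-60]]' 0.04
python3 - <<'E'
from plant import r, cam, close_job
from h import *
c=cam.capture("scene");b=cam.capture("top");np.savez("s2.npz",**c);np.savez("t2.npz",**b);
cv2.imwrite("pics/c5.png",np.hstack([cv2.resize(c["frame"][150:350,140:440,::-1],(400,267)),b["frame"][160:427,150:550,::-1]]))
E
```

```text
time_s: 12.32
tcp_pos: [0.493, 0.0634, 0.2777]
eef_rot: [179.9, 0.1, -30.6]
contact_force: [0.1, 0.8, -0.0]
gripper_width: 0.0398
gripper_force: 0.0
```

View pics/c5.png

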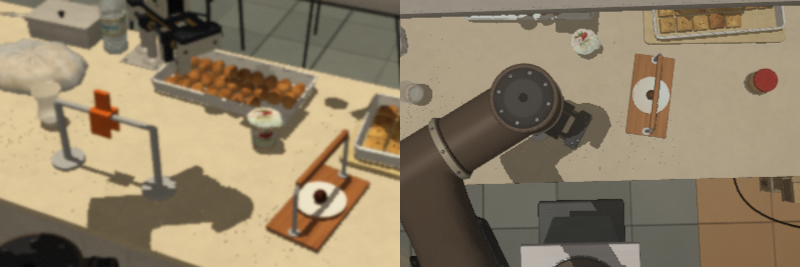

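The tag hangs astride the rail at about (102,115) in the left crop. The dish is unobstructed in both views, with the ball in its hollow. Now I re-measure the bar.

```bash
python3 - <<'E'
from h import *
c=load("t2.npz");P=cloud(c);zz=P[...,2];roi=np.zeros((480,640),bool);roi[205:305,372:430]=1
H=cv2.cvtColor(c["frame"],cv2.COLOR_RGB2HSV)
t=roi&(zz>.117)&(zz<.14);p=P[t]
print("bar",t.sum(),rect(p),cv2.fitLine((p[:,:2]*1000).astype(np.float32),cv2.DIST_HUBER,0,.01,.01).ravel(),np.median(p[:,2]))
t=roi&(zz>.003)&(zz<.03)&((H[...,1]>110));n,l,s,_=cv2.connectedComponentsWithStats(t.astype(np.uint8))
v,u=np.nonzero(np.isin(l,[i for i in range(1,n) if s[i,4]>150]));print("board",s[1:,4],rect(ray(c,np.c_[u,v],.011)))
c=load("s2.npz");P=cloud(c);zz=P[...,2];roi=np.zeros((480,640),bool);roi[235:340,335:425]=1
t=roi&(zz>.117)&(zz<.14)&(P[...,0]<.66);p=P[t]
print("scene bar",t.sum(),rect(p),cv2.fitLine((p[:,:2]*1000).astype(np.float32),cv2.DIST_HUBER,0,.01,.01).ravel())
E
python3 go.py .5435 -.203 .26 -9.4
```

```text
bar 395 [543.1, -203.1, 12.8, 196.6, np.float32(170.5)] [ 9.8664182e-01 -1.6290465e-01  5.4199902e+02 -2.0195174e+02] 0.12864502434138902
board [1021  321  356    1] [544.2, -204.2, 107.3, 217.6, np.float32(170.6)]
scene bar 354 [539.2, -203.4, 14.7, 189.1, np.float32(170.4)] [ 9.8614216e-01 -1.6590236e-01  5.3333789e+02 -2.0543335e+02]
d [0.1799 0.2035 0.0178] rv [  0.04   0.05 -21.39] rows>= 6.5 J [ 30.1   1.8 -16.4  -0.  -71.9  29.2]
```

```bash
python3 drive.py '[[0.01,0.011,0.002,0,0,-1],[0.03,0.034,0.006,0,0,-4],[0.054,0.061,0.012,0,0,-8],[0.08,0.09,0.018,0,0,-12],[0.106,0.12,0.018,0,0,-16],[0.132,0.149,0.018,0,0,-20],[0.155,0.175,0.018,0,0,-21.4],[0.17,0.192,0.018,0,0,-21.4],[0.178,0.201,0.018,0,0,-21.4],[0.18,0.2035,0.018,0,0,-21.4],[0.18,0.2035,0.018,0,0,-21.4]]' 0.04; python3 go.py .5433 -.2032 .102 -9.4
```

```text
time_s: 13.33
tcp_pos: [0.5437, -0.2027, 0.2597]
eef_rot: [-180.0, 0.1, -9.6]
contact_force: [1.0, 0.8, 0.3]
gripper_width: 0.0397
gripper_force: 0.0
d [-1.000e-04  5.000e-04  1.577e-01] rv [-0.01  0.07 -0.16] rows>= 3.8 J [ -1.2  10.6  -8.6  -0.  -70.9  81.6]
```

```bash
python3 drive.py '[[0,0,0.008,0,0,0],[0,0.0005,0.025,0,0,-0.2],[0,0.0005,0.045,0,0,-0.2],[0,0.0005,0.065,0,0,-0.2],[0,0.0005,0.085,0,0,-0.2],[0,0.0005,0.102,0,0,-0.2],[0,0.0005,0.117,0,0,-0.2],[0,0.0005,0.13,0,0,-0.2],[0,0.0005,0.142,0,0,-0.2],[0,0.0005,0.152,0,0,-0.2],[0,0.0005,0.157,0,0,-0.2],[0,0.0005,0.1575,0,0,-0.2]]'; python3 drive.py '[[0,0,0,0,0,0],[0,0,0,0,0,0],[0,0,0,0,0,0],[0,0,0,0,0,0],[0,0,0,0,0,0]]' 0.02; python3 drive.py '[[0,0,0,0,0,0],[0,0,0,0,0,0],[0,0,0,0,0,0],[0,0,0,0,0,0],[0,0,0,0,0,0],[0,0,0,0,0,0]]' 0.0 10;python3 drive.py '[[0,0,0,0,0,0],[0,0,0,0,0,0],[0,0,0,0,0,0]]' 0.0 45
```

```text
time_s: 14.33
tcp_pos: [0.5431, -0.2022, 0.1018]
eef_rot: [180.0, 0.1, -9.2]
contact_force: [-0.1, -0.5, 0.1]
gripper_width: 0.0401
gripper_force: 0.0
time_s: 14.75
tcp_pos: [0.544, -0.2031, 0.1033]
eef_rot: [-180.0, -0.0, -9.2]
contact_force: [-0.3, -0.2, -1.2]
gripper_width: 0.0208
gripper_force: 0.0
time_s: 15.25
tcp_pos: [0.5437, -0.203, 0.1028]
eef_rot: [180.0, 0.0, -9.2]
contact_force: [-0.4, 0.2, 0.2]
gripper_width: 0.0119
gripper_force: 10.0
time_s: 15.5
tcp_pos: [0.5437, -0.2031, 0.1028]
eef_rot: [180.0, 0.0, -9.2]
contact_force: [-1.2, -0.8, 0.8]
gripper_width: 0.0119
gripper_force: 45.0
```

```bash
python3 drive.py '[[0,0,-0.001,0,0,0],[0,0,-0.003,0,0,0],[0,0,-0.006,0,0,0],[0,0,-0.01,0,0,0],[0,0,-0.015,0,0,0],[0,0,-0.021,0,0,0],[0,0,-0.027,0,0,0],[0,0,-0.033,0,0,0],[0,0,-0.039,0,0,0],[0,0,-0.045,0,0,0],[0,0,-0.051,0,0,0],[0,0,-0.057,0,0,0]]'; python3 drive.py '[[0,0,-0.006,0,0,0],[0,0,-0.014,0,0,0],[0,0,-0.022,0,0,0],[0,0,-0.03,0,0,0],[0,0,-0.038,0,0,0],[0,0,-0.046,0,0,0],[0,0,-0.054,0,0,0],[0,0,-0.062,0,0,0],[0,0,-0.069,0,0,0],[0,0,-0.075,0,0,0],[0,0,-0.079,0,0,0],[0,0,-0.081,0,0,0]]'; python3 go.py .5437 -.203 .24 -90.7
python3 - <<'E'
from plant import r, cam, close_job
from h import *
c=cam.capture("scene");cv2.imwrite("pics/c6.png",cv2.resize(c["frame"][150:350,180:440,::-1],(780,600)))
E
```

```text
time_s: 16.5
tcp_pos: [0.5438, -0.203, 0.1605]
eef_rot: [-180.0, -0.0, -9.2]
contact_force: [0.4, 1.5, -4.2]
gripper_width: 0.0118
gripper_force: 45.0
time_s: 17.5
tcp_pos: [0.544, -0.2031, 0.2416]
eef_rot: [-180.0, -0.0, -9.2]
contact_force: [0.5, -0.2, -5.7]
gripper_width: 0.0117
gripper_force: 45.0
d [-0.0003 -0.      0.0016] rv [-3.00e-02 -4.00e-02  8.15e+01] rows>= 0.0 J [ -1.2  11.1 -10.3   0.  -68.5  82. ]
```

View pics/c6.png

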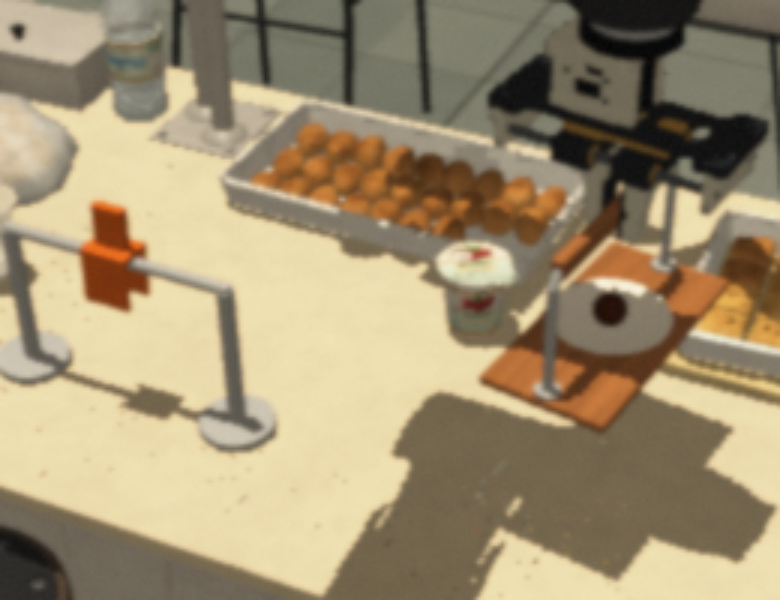

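The dish is up and level, with the ball in the hollow at (610,308), and the tag is still on the rail at (115,265). Now the slow quarter turn.

```bash
python3 drive.py '[[0,0,0,0,0,0.4],[0,0,0,0,0,1.2],[0,0,0,0,0,2.4],[0,0,0,0,0,4],[0,0,0,0,0,6],[0,0,0,0,0,8.4],[0,0,0,0,0,11],[0,0,0,0,0,13.6],[0,0,0,0,0,16.2],[0,0,0,0,0,18.8],[0,0,0,0,0,21.4],[0,0,0,0,0,24]]'; python3 drive.py '[[0,0,0,0,0,2.6],[0,0,0,0,0,5.2],[0,0,0,0,0,7.8],[0,0,0,0,0,10.4],[0,0,0,0,0,13],[0,0,0,0,0,15.6],[0,0,0,0,0,18.2],[0,0,0,0,0,20.8],[0,0,0,0,0,23.4],[0,0,0,0,0,26],[0,0,0,0,0,28.6],[0,0,0,0,0,31.2]]'; python3 drive.py '[[0,0,0,0,0,2.6],[0,0,0,0,0,5.2],[0,0,0,0,0,7.8],[0,0,0,0,0,10.4],[0,0,0,0,0,13],[0,0,0,0,0,15.6],[0,0,0,0,0,18.2],[0,0,0,0,0,20.6],[0,0,0,0,0,22.8],[0,0,0,0,0,24.6],[0,0,0,0,0,25.8],[0,0,0,0,0,26.3]]'; python3 drive.py '[[0,0,0,0,0,0],[0,0,0,0,0,0],[0,0,0,0,0,0],[0,0,0,0,0,0],[0,0,0,0,0,0],[0,0,0,0,0,0],[0,0,0,0,0,0],[0,0,0,0,0,0],[0,0,0,0,0,0],[0,0,0,0,0,0],[0,0,0,0,0,0],[0,0,0,0,0,0]]'
python3 - <<'E'
from plant import r, cam, close_job
from h import *
c=cam.capture("scene");b=cam.capture("top");np.savez("s3.npz",**c);np.savez("t3.npz",**b)
cv2.imwrite("pics/c7.png",np.hstack([cv2.resize(c["frame"][150:350,180:440,::-1],(450,346)),cv2.resize(b["frame"][175:325,300:450,::-1],(346,346))]))
E
```

```text
time_s: 18.55
tcp_pos: [0.5436, -0.203, 0.2404]
eef_rot: [180.0, 0.0, -33.4]
contact_force: [-0.1, -0.1, -4.6]
gripper_width: 0.012
gripper_force: 45.0
time_s: 19.55
tcp_pos: [0.5436, -0.203, 0.2404]
eef_rot: [180.0, 0.0, -64.6]
contact_force: [0.1, -0.5, -4.5]
gripper_width: 0.0114
gripper_force: 45.0
time_s: 20.55
tcp_pos: [0.5437, -0.203, 0.2406]
eef_rot: [180.0, 0.0, -90.8]
contact_force: [0.0, -0.3, -3.8]
gripper_width: 0.0119
gripper_force: 45.0
time_s: 21.55
tcp_pos: [0.5438, -0.2031, 0.2409]
eef_rot: [180.0, -0.0, -90.7]
contact_force: [0.2, -0.6, -4.9]
gripper_width: 0.0114
gripper_force: 45.0
```

View pics/c7.png

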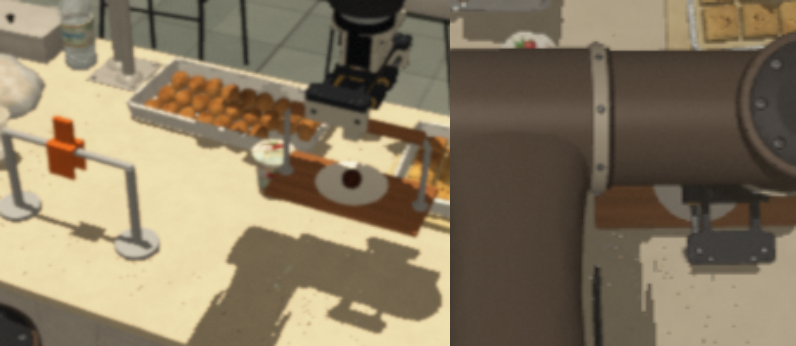

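The dish is long-side parallel to the rail, with the ball at (352,178) in the saucer centred at about (352,183). A quick numeric check of level, yaw and ball before handing in.

Run:
```python
from h import *
c=load("s3.npz");P=cloud(c);z=P[...,2];H=cv2.cvtColor(c["frame"],cv2.COLOR_RGB2HSV)
t=(abs(P[...,0]-.544)<.08)&(abs(P[...,1]+.203)<.13)&(z>.13)&(z<.17)&(H[...,1]>100)&(H[...,2]>60)
p=P[t];k=abs(p[:,2]-np.median(p[:,2]))<.006;p=p[k]
A=np.c_[p[:,:2]-[.544,-.203],np.ones(len(p))];s=np.linalg.lstsq(A,p[:,2],rcond=None)[0]
print("tilt deg",np.degrees(s[:2]).round(2),"z",s[2],rect(p))
w=(abs(P[...,0]-.544)<.06)&(abs(P[...,1]+.203)<.06)&(z>.13)&(z<.19)&(H[...,1]<110)&(H[...,2]>110);v,u=np.nonzero(w);print("saucer",rect(ray(c,np.c_[u,v],.158)))
b=(abs(P[...,0]-.544)<.05)&(abs(P[...,1]+.203)<.05)&(z>.14)&(z<.19)&(H[...,2]<60);v,u=np.nonzero(b);print("ball",b.sum(),ray(c,[[u.mean(),v.mean()]],.167).round(4))
from plant import r, cam, close_job;print(abs(r.get_state()["qd"]).max())
```

```text
tilt deg [0.38 0.  ] z 0.14880951505890927 [541.0, -202.8, 220.6, 115.2, np.float32(89.5)]
saucer [530.9, -210.8, 113.4, 126.9, np.float32(179.9)]
ball 79 [[ 0.5416 -0.2036  0.167 ]]
0.06560445155714065
```

The dish is level to within 0.4°, its yaw is 89.5° against the rail's 89.3°, and the ball is within 3 mm of the centre. Handing in.

```bash
python3 -c "
from plant import r, cam, close_job
print(close_job())"
```

```text
the job is handed in; nothing more can be done
None
```

The job is handed in: the tag hangs astride the rail, and the arm is holding the dish level about 14 cm above the counter, long side parallel to the rail (within about 0.3°) after an 81.5° turn, with the ball in the middle of its hollow.

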